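# Steady a wobbly instrument stand with its levelling foot

### The job

The low metal stand that carries a sample jar rocks, because the pad of its levelling foot hangs clear of the bench. Screw the foot down by its round black knob (clockwise seen from above) until the pad just touches the bench and bears, stopping before it jacks the stand up, and let go. Leave the stand where it is with the jar and the vial standing on it, and do not disturb the things around it.

Things in the scene. Friction and masses are not known exactly. Their poses are not given: they have to be found in the camera images.
- stand: low instrument stand, 3.7 to 4.9 kg loaded, loose on the bench: bright plate 204 x 244 x 12 mm (its x, y), top 56 mm above the bench, feet at x +-85, y +-105 mm. Origin under its middle at bench height, z up. Three plain feet already stand; the fourth, at x -85, y +105 mm, is the levelling foot. Until that bears, more than about 11 N down on its corner rocks the stand.
- levelling_screw: levelling foot: round fluted black knob, 38 mm diameter, 32 mm tall, upright on the plate's corner. Origin on its axis at the plate's top face; knob from 8 to 40 mm above that. Clockwise seen from above winds the pad below the plate down, 6 mm a turn; the knob itself keeps its height. It turns freely with about 0.03 N m, through up to 2 turns, and stays where left.
- knob_grip (a point): point on the knob's axis, 27 mm above the plate's top face (83 mm above the bench): the middle of the height to grip, from above, across the 38 mm diameter in any direction; turn it in several grasps. A gas tap sticks out of the pipe behind at about x 0.60, y -0.27, z 0.28 m: pass it on the robot's side
- pad_below (a point): point of the stand on the bench right below the knob, where the foot's round rubber pad (50 mm diameter, turns with the knob) will land. At the start the pad hangs 2.5 to 5.5 mm above it. Once the pad bears it rubs: within about half a radian the knob's torque climbs to 0.12 to 0.3 N m and stays so while the stand is jacked up further.
- sample_jar: glass sample jar with a black lid, 64 mm in diameter, 96 mm tall, 0.2 kg, standing on the stand about 200 mm from the knob; origin at the centre of its underside
- vial: small glass vial with a screw cap, 27 mm in diameter, 56 mm tall, standing on the stand near the foot at x = +85, y = +105 mm; origin at the centre of its underside
- wash_bottle: white squeeze bottle with a bent jet, 184 mm tall, bystander on the right; origin at the centre of its underside
- beaker: small glass beaker, 54 mm in diameter, 67 mm tall, bystander on the right; origin at the centre of its underside
- timer: flat bench timer, 71 x 67 x 19 mm, bystander on the left; origin at the centre of its underside
- petri: flat dish of seeds, 100 mm in diameter, 14 mm tall, bystander on the left; origin at the centre of its underside
- tape: roll of tape lying flat, 98 mm in diameter, 25 mm tall, bystander on the left; origin at the centre of its underside
- pen_pot: black pot of pens, 84 mm wide, 147 mm tall, bystander on the right; origin at the centre of its underside

How it is judged (in metres and radians):
At the end, for the whole second after the job is handed in: the pad of the levelling foot bears on the bench with more than 1 N, the stand is within 0.004 rad of level (the foot jacks its corner up by no more than 1 mm) and within 30 mm of where it stood, the knob is at rest, and the jar and the vial stand upright on the stand (contact force between levelling_screw and anything else above 1 N and angle between stand's own z axis and vertical below 0.004 rad and angular speed of levelling_screw below 0.1 rad/s and distance of stand from where it was at the start of the episode below 0.03 m and angle between each of sample_jar, vial's own z axis and vertical below 0.1 rad and z of each of sample_jar, vial in the frame of stand above 0.05 m); the robot touches nothing.
It fails at once if the stand is tipped (more than 0.08 rad) (angle between stand's own z axis and vertical above 0.08 rad).
It fails at once if the jar or the vial is knocked over (more than 0.4 rad) (angle between any of sample_jar, vial's own z axis and vertical above 0.4 rad).
It fails at once if a bystander is disturbed (moved more than 30 mm) (distance of any of wash_bottle, beaker, pen_pot, timer, petri, tape from where it was at the start of the episode above 0.03 m).
It also fails if it takes over 64 s, if anything falls off the work surface, if the arm or the gripper's body presses on something with over 40 N, if the wrist force passes 120 N, or if a joint passes its speed limit or range.

### The arm

A 6-joint arm with a two-finger parallel gripper is mounted at the origin on the work surface; the furniture and walls round the work are solid. World frame = base frame: x ahead of the robot, y to its left, z up, the work surface at z = 0. Lengths are in mm, angles in rad, forces in N, time in s.
With the tool pointing down it reaches from about 350 to 975 mm from the base axis. Payload 7.1 kg.
Tool frame: the origin (TCP) lies on the front face of the gripper's body, between the roots of the fingers; the fingertips stand 80 mm ahead of it and the grasp point (between the pads) lies 61 mm ahead of it (env.tips_ahead is the distance from the TCP to the fingertips, in mm); z points along the fingers, y is the line along which they close (so a half turn about z gives the same grasp; the last joint's range is limited). The gripper opens to 88 mm and grips with 3 to 60 N. Pads are 20 mm wide; open, the fingers measure 115 mm over their backs; the gripper's body (75 mm by 178 mm) begins 61 mm behind the grasp point.
Start: joints at [-1.352, 0.423, 1.63, -0, 1.089, -0.019], TCP at [147.248, -607.391, 302.675] pointing down, gripper open.
Joint ranges: [-3, 3], [-0.9, 2.11], [0.09, 2.58], [-1.31, 4.45], [0.11, 2.69], [-2.54, 2.54]. Speed limits (rad/s): [2.39, 2.39, 3.01, 3.14, 3.14, 3.14].

### API

Orientations are given as a unit quaternion [x, y, z, w].
In Python, from station import env, set_gripper, viewer, workorder gives the robot as it stands. Calls block until the motion is done:
- env.reach(position, orientation): joint-space move of the TCP to a pose.
- env.move_l(position, rot=None, rate=150, f_stop=None): straight line of the TCP; rot=None keeps the orientation; rate is the mean speed in mm/s. With f_stop (N) it stops when the force on the tool has changed by that much, and returns True; else False.
- env.move_joints(angles): joint-space move.
- set_gripper(opening): finger opening in mm; the grip force is fixed at half the most; returns when the fingers have stopped.
- env.hold(seconds).
- env.ik(position, orientation): joint angles nearest the present ones, or None.
- env.read_state(): the state.
- viewer.camera(name): name is "scene" or "top" or "wrist"; returns the picture (400x640x3 uint8, blue, green, red); there is no depth.
- viewer.camera_params(name): a dict with "fx", "fy", "cx", "cy" (pixels), "dist" ([k1, k2, p1, p2, k3] as OpenCV has them; the pictures are not rectified), "pose" (4x4, takes a point from camera to world coordinates); the wrist camera has in their place "tool_from_camera" (4x4, takes a point from camera to tool coordinates, whose origin is the TCP and whose axes are the flange's). Camera axes: x right, y up, looking along -z (the intrinsics and any distortion apply to the point x, -y, -z); pixel columns grow to the right and rows downward; lengths in mm; the calibration is good to about 2 mm. A picture is of the moment at which its call begins: read the wrist's pose just before it. camera_params takes no time and is no camera call.
A pose or a line that the arm cannot do raises env.IKError and nothing moves.
- workorder.sign_off(): hands the job in; it is judged then, once.
The state is a dict: "time_s": time; "qpos": joint angles; "dq": joint speeds; "tau": joint torques, N m; "tool_pos": TCP position; "orientation": TCP orientation; "force": force on the tool from outside, world axes, zero at the start; "wrist_torque": the same for the moment, N m; "width": finger opening in mm; "grip_force": force on a finger pad.
Only numpy, scipy, OpenCV 4.12 (cv2) and the standard library are available. Lean on these libraries where they do the work, as an engineer would, in place of code of your own. Each camera call takes 0.05 s, during which the arm holds its last target. There are 200 camera calls.

## Working session

There is one attempt and no reset: what is moved stays moved. The work goes in short steps, each a Python script; the robot and the scene stay as the last script left them, time stands still between calls to the robot, and variables do not carry over. Pictures are saved under pics/ and viewed, at most 10 in all, crops included, and the job is handed in when it is done.

```bash
ls; mkdir -p pics; python3 - <<'E'
from station import env,viewer
import cv2,numpy as np
for n in("scene","top"):
    cv2.imwrite(f"pics/{n}0.png",viewer.camera(n)); p=viewer.camera_params(n); print(n,p["fx"],p["cx"],p["cy"],p["dist"],np.round(p["pose"],3).tolist())
print(viewer.camera_params("wrist")); print(env.read_state())
E
```

```text
pics
scene 444.17032449519905 315.1335260736963 203.52060615195023 [-0.08919563  0.          0.          0.          0.        ] [[-0.53, 0.61, -0.588, -306.695], [-0.848, -0.367, 0.384, 431.321], [0.018, 0.702, 0.712, 1038.277], [0.0, 0.0, 0.0, 1.0]]
top 500.4285695554402 312.7141589726369 197.56799060628882 [-0.09514834  0.          0.          0.          0.        ] [[0.001, 0.993, -0.121, 265.167], [-1.0, 0.001, 0.0, -75.49], [0.0, 0.121, 0.993, 1738.864], [0.0, 0.0, 0.0, 1.0]]
{'fx': 289.83907275685095, 'fy': 289.83907275685095, 'cx': 319.37359841077466, 'cy': 202.23952452572922, 'dist': array([-0.03676883,  0.        ,  0.        ,  0.        ,  0.        ]), 'tool_from_camera': array([[ 1.25908489e-03,  9.61362883e-01,  2.75281351e-01,
         7.53725187e+01],
       [ 9.99998986e-01, -1.02716927e-03, -9.86631340e-04,
         1.14577505e+00],
       [-6.65750206e-04,  2.75282314e-01, -9.61363201e-01,
        -8.25509982e+01],
       [ 0.00000000e+00,  0.00000000e+00,  0.00000000e+00,
         1.00000000e+00]])}
{'time_s': 0.1, 'qpos': array([-1.35201813e+00,  4.23753915e-01,  1.63061257e+00, -7.01749211e-06,
        1.08857570e+00, -1.90227610e-02]), 'dq': array([ 0.00033807, -0.00217845, -0.00067125,  0.00020085, -0.0005562 ,
        0.00031545]), 'tau': array([ 7.28945743e-04, -5.45612419e+01, -2.74325269e+01,  6.45769620e-02,
        1.88031374e-02, -3.57299803e-05]), 'tool_pos': array([ 147.15398998, -607.02874958,  301.98630515]), 'orientation': array([ 9.92939243e-01,  1.18622110e-01, -7.03738983e-05, -6.71090919e-04]), 'force': array([-0.63738485, -0.79382764,  0.74579245]), 'wrist_torque': array([ 0.00832133,  0.02461139, -0.02628902]), 'grip_force': 0.0, 'width': 87.87828228268992}
```

View pics/scene0.png

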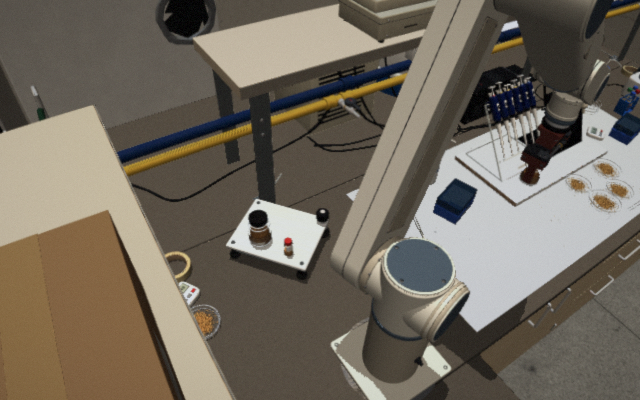

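View pics/top0.png

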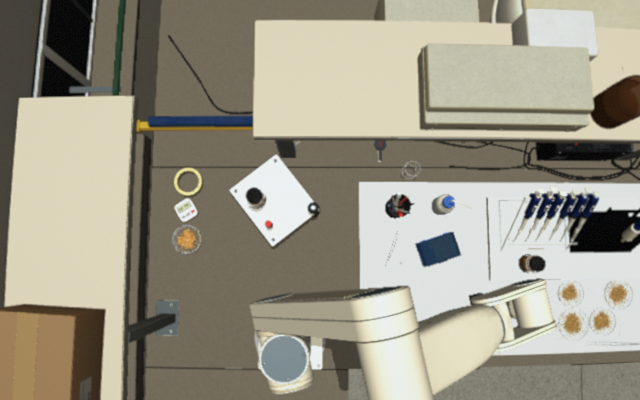

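The scene view shows the white stand with the knob at (322,214), jar at (258,220) and vial at (288,243). In the top view the knob is at (314,208), jar at (256,198), vial at (268,225). A raised shelf lies behind, with its near edge around row 138.

```bash
cat > h.py <<'E'
from station import env,set_gripper,viewer,workorder
import cv2,numpy as np
from scipy.spatial.transform import Rotation as R
def ray(n,uv,pose=None):
    p=viewer.camera_params(n); K=np.array([[p["fx"],0,p["cx"]],[0,p["fy"],p["cy"]],[0,0,1]])
    x,y=cv2.undistortPoints(np.array([[uv]],float),K,p["dist"])[0,0]
    T=p["pose"] if pose is None else pose
    d=T[:3,:3]@np.array([x,-y,-1]); return T[:3,3],d/np.linalg.norm(d)
def wpose(s):
    T=np.eye(4);T[:3,:3]=R.from_quat(s["orientation"]).as_matrix();T[:3,3]=s["tool_pos"]
    return T@viewer.camera_params("wrist")["tool_from_camera"]
def onz(r,z): return r[0]+r[1]*(z-r[0][2])/r[1][2]
def tri(a,b):
    A=np.c_[a[1],-b[1]]; t=np.linalg.lstsq(A,b[0]-a[0],rcond=None)[0]
    p,q=a[0]+t[0]*a[1],b[0]+t[1]*b[1]; return (p+q)/2,np.linalg.norm(p-q)
E
python3 - <<'E'
from h import *
np.set_printoptions(suppress=True,precision=1)
for k,s,t in [("knob",(322,212),(314,208)),("jarlid",(258,216),(255.5,196)),("vial",(288,240),(268.5,224.5)),("shelfcorner",(194,40),(255,22)),("shelfcornernear",(240,92),(255,138))]:
    print(k,*tri(ray("scene",s),ray("top",t)))
for n,k in (("top",(314,208)),("top",(256,198)),("top",(275,246)),("top",(276,155)),("top",(230,190))): print(k,onz(ray(n,k),60))
# knob blob in top and scene
for n,(u,v) in (("top",(314,208)),("scene",(322,213))):
    g=cv2.cvtColor(viewer.camera(n),cv2.COLOR_BGR2GRAY)[v-14:v+14,u-14:u+14]; print(g[::2,::2])
E
```

```text
knob [433.2 -78.5  93.3] 4.419149181583445
jarlid [465.9 109.5 150. ] 5.164879178942276
vial [376.3  68.8 115. ] 2.7142936421853694
shelfcorner [895.   78.1 475.4] 4.912709875791807
shelfcornernear [578.1  76.6 467. ] 4.386373439761071
(314, 208) [435.2 -80.4  60. ]
(256, 198) [468.9 115.9  60. ]
(275, 246) [307.3  50.   60. ]
(276, 155) [617.1  49.7  60. ]
(230, 190) [496.2 204.8  60. ]
[[239 239 240 239 167 108 109 108 108 107 109 106 106 108]
 [239 240 240 240 233 137 108 109 108 106 107 107 107 108]
 [239 240 239 240 241 226 125 105 107 108 107 108 107 109]
 [239 239 240 239 240 241 200 112 108 108 112 108 110 108]
 [240 240 240 240 240 204 162  81  97 108 110 108 109 108]
 [239 239 240 241 208  71  71  58  51  92 109 107 108 109]
 [240 239 240 236 108  97 227 190  64  56 105 106 108 108]
 [239 240 239 237  91 103 231 211  72  91  97 110 108 108]
 [239 239 239 237 118  45  82  76  41 105  95 109 107 109]
 [240 240 240 238 191  86  44  33  29  38  94 108 108 108]
 [239 239 239 240 224 190 153  75  25  62 108 108 108 108]
 [239 240 239 240 241 215  81  34  46  99 109 107 108 108]
 
[... 244 characters left out ...]
9  81  77  79  80  78  77  79  79  80  80  82  75]
 [ 78  83  73  81  75  81  80  78  79  77  78  80  72  77]
 [ 81  78  76  79  78  78  76  76  75  75  74  77  78  81]
 [ 75  78  79  78  72  42  36  78  42  41  77  76  80  76]
 [ 78  78  87  76  53  22 125 197 156  24  46  75  77  78]
 [197 118  93  79  37  18  36  68  46  21  33  79  74  77]
 [222 219 217 209  86  13  19  22  13  11  37  76  79  80]
 [219 224 222 217  99  10   5   5  11   8  35  76  76  80]
 [222 222 221 222 173  13   5   6   6  16  76  77  76  81]
 [220 223 222 224 193  72  24  15  19  72  83  78  78  82]
 [224 221 223 221 193 125 102  90 101 104  69  82  76  78]
 [224 223 221 221 223 214 148 127 125  89  75  78  77  80]]
```

```bash
python3 - <<'E'
from h import *
np.set_printoptions(suppress=True,precision=3)
s=env.read_state(); q=s["orientation"]
env.move_joints([-1.352+0.5,.05,1.9,0,1.19,0]) if False else None
a=np.arctan2(-79,434)
def ori(yaw): # tool down, tool x along yaw
    return (R.from_euler('z',yaw)*R.from_euler('x',np.pi)).as_quat()
print(env.ik([434,-79,144],ori(a)),env.ik([100,-450,300],ori(-1.35)))
env.move_l([110,-450,310],rate=200)
print(env.read_state()["time_s"])
for i,(x,y,z) in enumerate([(400,-73,270),(434,-79,230)]):
    env.reach([x,y,z],ori(a)); 
    s=env.read_state(); im=viewer.camera("wrist"); cv2.imwrite(f"pics/w{i}.png",im); np.save(f"w{i}.npy",wpose(s)); print(s["time_s"],s["tool_pos"],s["qpos"],s["force"],s["wrist_torque"])
cv2.imwrite("pics/w.png",np.vstack([cv2.imread(f"pics/w{i}.png")[:300] for i in (0,1)]))
E
```

```text
[-0.207  0.441  2.121 -0.     0.58   1.544] [-1.378  0.184  1.983 -0.     0.975  1.543]
1.1583
2.9 [400.187 -73.493 270.002] [-0.211  0.149  2.116 -0.     0.877  1.541] [-0.09  -0.324 -0.221] [ 0.027 -0.046 -0.033]
3.275 [433.718 -79.572 229.125] [-0.208  0.272  2.079 -0.     0.794  1.544] [-0.85   0.415 -0.618] [0.074 0.036 0.007]
```

View pics/w.png

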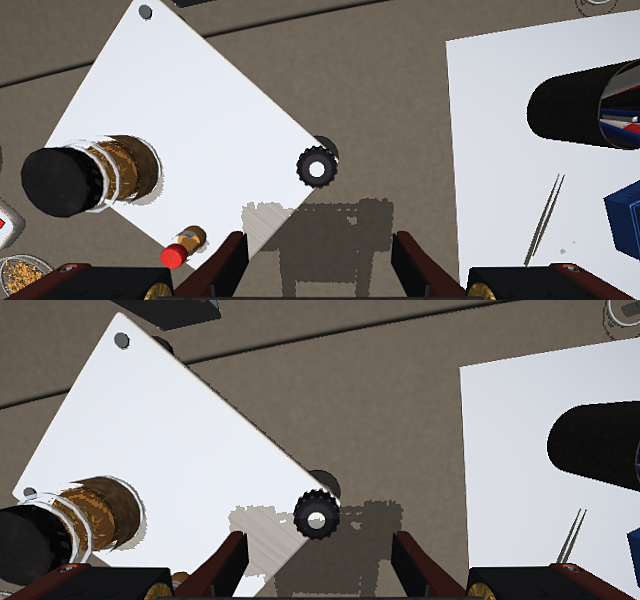

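View 0 shows the knob, with a bright top disc, at about (316,168); view 1 shows it at about (316,220). The fingers straddle it, and the jar and vial are well to the left.

```bash
python3 - <<'E'
from h import *
np.set_printoptions(suppress=True,precision=1)
rs=[]
for i,(u,v) in enumerate([(316,168),(316,220)]):
    g=cv2.cvtColor(cv2.imread(f"pics/w{i}.png"),cv2.COLOR_BGR2GRAY)[v-25:v+25,u-25:u+25]
    n,l,st,c=cv2.connectedComponentsWithStats((g>100).astype(np.uint8))
    k=min(range(1,n),key=lambda k:abs(st[k,4]-180)+10*np.hypot(*(c[k]-25)))
    d=(g<60).astype(np.uint8); n2,l2,s2,c2=cv2.connectedComponentsWithStats(d); j=1+np.argmax(s2[1:,4])
    p=c[k]+[u-25,v-25]; print(st[k],p,"dark",s2[j],c2[j]+[u-25,v-25])
    rs.append(ray("wrist",p,np.load(f"w{i}.npy"))); print(onz(rs[-1],96))
print(tri(*rs))
E
```

```text
[ 18  18  16  16 194] [316.4 168.9] dark [   6    0   42   46 1188] [318.2 164.6]
[433.3 -78.1  96. ]
[ 17  17  17  17 229] [316.  219.8] dark [   2    0   48   50 1488] [316.7 215.6]
[433.4 -78.1  96. ]
(array([433.2, -78.1,  95.7]), np.float64(0.03392647761427587))
```

```bash
cat >> h.py <<'E'
def show(t=""):
    s=env.read_state(); print(t,"t%.2f"%s["time_s"],"q6 %.3f"%s["qpos"][5],"pos",np.round(s["tool_pos"],1),"F",np.round(s["force"],1),"M",np.round(s["wrist_torque"],3),"w%.1f g%.1f"%(s["width"],s["grip_force"]),flush=True); return s
def setq6(v,q=None):
    q=np.array(env.read_state()["qpos"] if q is None else q); q[5]=v; env.move_joints(q); return q
E
python3 - <<'E'
from h import *
yaw=-0.207+2.4+np.pi/2
o=(R.from_euler('z',yaw)*R.from_euler('x',np.pi)).as_quat()
setq6(-2.4); show("rot")
set_gripper(62)
print(env.ik([433.3,-78.1,144],o))
env.move_l([433.3,-78.1,200],o); 
env.move_l([433.3,-78.1,144],o,rate=80,f_stop=8); env.hold(.2); s=show("down")
im=viewer.camera("wrist"); cv2.imwrite("pics/g0.png",im)
set_gripper(30); env.hold(.2); show("grip")
q=env.ik([433.3,-78.1,144],o)
for v in np.arange(-2.3,-1.95,.1): setq6(v,q); show()
E
```

```text
rot t6.62 q6 -2.400 pos [433.5 -79.4 229.8] F [-0.1  0.6 -0.6] M [ 0.124 -0.139  0.04 ] w87.7 g0.0
[-2.05361291e-01  4.39709979e-01  2.12297207e+00 -4.44089210e-16
  5.78910600e-01 -2.39836129e+00]
down t8.62 q6 -2.398 pos [433.6 -78.2 144.4] F [-0.1 -0.3 -0.4] M [ 0.072 -0.111 -0.003] w61.8 g0.0
grip t9.38 q6 -2.398 pos [432.5 -77.5 144. ] F [-1.5  4.3  5.4] M [ 0.911  0.196 -0.022] w37.8 g30.0
 t9.62 q6 -2.299 pos [432.5 -77.4 144. ] F [-2.2  5.5  4.4] M [ 1.015  0.176 -0.028] w37.6 g30.0
 t9.88 q6 -2.199 pos [432.5 -77.4 144. ] F [-1.9  6.7  5.5] M [1.103 0.23  0.003] w37.2 g30.0
 t10.12 q6 -2.099 pos [432.5 -77.3 144. ] F [-2.6  6.8  4.9] M [ 1.217  0.242 -0.025] w37.7 g30.0
 t10.38 q6 -1.999 pos [432.4 -77.2 144. ] F [-2.8  7.   5.5] M [ 1.267  0.17  -0.013] w37.6 g30.0
```

View pics/g0.png

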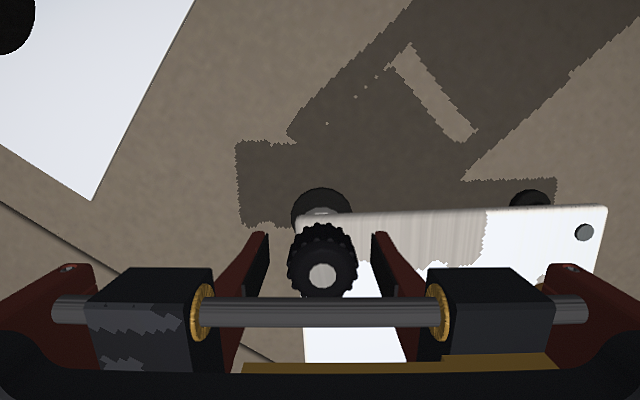

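The image shows the knob centred between the open fingers with the pad dark below the plate at (320,205). The lateral force after gripping suggests an offset of about 1 mm, so I'll ease the target and go on turning.

```bash
cat > turn.py <<'E'
from h import *
def turn(q,vals,stop):
    hist=[]
    for v in vals:
        setq6(v,q); m=[]
        for _ in range(4): env.hold(.02); m.append(env.read_state()["wrist_torque"][2])
        s=env.read_state(); hist.append(np.mean(m))
        print("t%.2f q6 %.2f Mz %.3f F %s w%.1f"%(s["time_s"],v,hist[-1],np.round(s["force"],1),s["width"]),flush=True)
        if hist[-1]>stop: return True,v
    return False,v
E
python3 - <<'E'
from turn import *
s=env.read_state()
o=(R.from_euler('z',s["qpos"][0]-s["qpos"][5]+np.pi/2)*R.from_euler('x',np.pi)).as_quat()
env.move_l([432.1,-76.6,144.7],o,rate=20); env.hold(.1); show("recentre")
q=env.ik([432.1,-76.6,144.7],o); np.save("q.npy",q)
r=turn(q,np.arange(-1.7,-.15,.3),.08)
if not r[0]: print(turn(q,np.arange(r[1]+.12,2.47,.12),.075))
E
```

```text
recentre t10.72 q6 -1.998 pos [431.2 -76.6 144.2] F [-2.3 -3.1 -9.3] M [-0.525  0.122  0.037] w37.5 g30.0
t11.18 q6 -1.70 Mz 0.006 F [ -2.7  -1.1 -13.5] w37.7
t11.63 q6 -1.40 Mz 0.029 F [ -0.5   2.3 -17. ] w37.7
t12.09 q6 -1.10 Mz -0.036 F [  0.1   4.8 -16.7] w37.1
t12.55 q6 -0.80 Mz -0.023 F [  1.2   6.3 -16.7] w37.3
t13.01 q6 -0.50 Mz -0.031 F [  2.9   7.9 -17.4] w37.9
t13.47 q6 -0.20 Mz -0.032 F [  2.7   8.2 -17.5] w37.5
t13.78 q6 -0.08 Mz -0.025 F [  1.5   8.8 -17.7] w37.3
t14.10 q6 0.04 Mz -0.052 F [  2.9   8.9 -18.2] w37.7
t14.42 q6 0.16 Mz -0.033 F [  2.9   8.1 -17.1] w37.6
t14.73 q6 0.28 Mz -0.030 F [  1.9   7.5 -17.9] w37.2
t15.05 q6 0.40 Mz -0.057 F [  2.4   7.7 -17.3] w37.8
t15.37 q6 0.52 Mz -0.030 F [  2.7   7.2 -17.4] w38.0
t15.68 q6 0.64 Mz -0.046 F [  2.9   7.6 -16.2] w36.9
t16.00 q6 0.76 Mz -0.026 F [  2.5   7.1 -16.7] w37.5
t16.32 q6 0.88 Mz -0.063 F [  1.6   5.1 -16.7] w37.8
t16.63 q6 1.00 Mz -0.038 F [  1.2   5.7 -16.5] w37.3
t16.95 q6 1.12 Mz -0.005 F [  1.9   5.1 -17.3] w37.5
t17.27 q6 1.24 Mz -0.045 F [  2.2   5.1 -16.2] w37.4
t17.58 q6 1.36 Mz -0.036 F [  1.8   5.  -17.1] w37.5
t17.90 q6 1.48 Mz -0.035 F [  1.8   4.6 -16.7] w37.7
t18.22 q6 1.60 Mz 0.053 F [  2.3   4.6 -14.9] w37.4
t18.53 q6 1.72 Mz -0.029 F [  1.5   4.2 -12.1] w37.5
t18.85 q6 1.84 Mz -0.048 F [ 0.2  2.2 -9. ] w37.9
t19.17 q6 1.96 Mz -0.076 F [ 0.2  1.3 -4.6] w37.8
t19.48 q6 2.08 Mz -0.115 F [ 0.  -2.  -0.5] w37.5
t19.80 q6 2.20 Mz -0.143 F [-1.4 -4.1  4.2] w37.5
t20.12 q6 2.32 Mz -0.226 F [-2.  -4.7  6.2] w37.3
t20.43 q6 2.44 Mz -0.212 F [-2.3 -3.8  7.5] w37.5
(False, np.float64(2.4400000000000004))
```

The torque sense reads negative under load. The pad began bearing near q6 ≈ 1.6–2.0, but my upward pull on the stand clouds the true touch point. I'll release, regrip without axial load, back off to find the seated touch point, then set it.

```bash
python3 - <<'E'
from turn import *
show("before"); set_gripper(50); env.hold(.3); s=show("open")
cv2.imwrite("pics/o1.png",viewer.camera("wrist"))
set_gripper(30); env.hold(.2); s=show("regrip")
p=np.array([432.1,-76.6,144.7])
o=(R.from_euler('z',s["qpos"][0]-2.44+np.pi/2)*R.from_euler('x',np.pi)).as_quat()
for _ in range(3):
    f=s["force"]
    if np.linalg.norm(f)<2: break
    p=p+np.clip(f/np.array([10,10,35.]),-.5,.5); env.move_l(p,o,rate=20); env.hold(.2); s=show(f"adj {p}")
q=env.ik(p,o); np.save("q.npy",q); np.save("p.npy",p)
turn(q,np.arange(2.32,1.1,-.12),1)
E
```

```text
before t20.43 q6 2.436 pos [432.5 -77.  145.2] F [-2.3 -3.8  7.5] M [-0.817  0.517 -0.202] w37.5 g30.0
open t21.17 q6 2.440 pos [432.1 -76.6 144.7] F [ 0.4  0.4 -0.1] M [ 0.065 -0.029 -0.032] w50.2 g0.0
regrip t21.77 q6 2.440 pos [432.2 -76.6 144.7] F [ 1.5  1.4 -0.2] M [ 0.314 -0.037  0.028] w37.7 g30.0
adj [432.2451603  -76.45778922 144.69343152] t22.23 q6 2.440 pos [432.2 -76.5 144.7] F [-0.3 -0.8  0.6] M [-0.02   0.04   0.058] w37.5 g30.0
t22.54 q6 2.32 Mz 0.153 F [ 0.2  0.2 -0.5] w37.6
t22.86 q6 2.20 Mz 0.111 F [ 0.2 -1.4 -4.2] w38.0
t23.18 q6 2.08 Mz 0.077 F [ 0.1 -2.6 -5.9] w37.7
t23.49 q6 1.96 Mz 0.030 F [  0.6  -1.5 -10.1] w37.5
t23.81 q6 1.84 Mz 0.006 F [  0.   -2.2 -14.2] w37.6
t24.12 q6 1.72 Mz 0.026 F [  0.3  -0.1 -15.8] w37.5
t24.44 q6 1.60 Mz -0.015 F [ -0.1  -0.2 -15.9] w37.6
t24.76 q6 1.48 Mz -0.011 F [  0.3   1.1 -16.9] w37.4
t25.07 q6 1.36 Mz -0.011 F [  0.5   2.4 -16.8] w37.9
t25.39 q6 1.24 Mz -0.016 F [  0.7   3.7 -18.5] w37.8
t25.71 q6 1.12 Mz 0.005 F [  0.6   5.2 -17.1] w37.6
```

```bash
python3 - <<'E'
from turn import *
q=np.load("q.npy"); p=np.load("p.npy")
setq6(.4,q); set_gripper(50); env.hold(.3); show("open")
set_gripper(30); env.hold(.2); s=show("regrip")
o=(R.from_euler('z',s["qpos"][0]-.4+np.pi/2)*R.from_euler('x',np.pi)).as_quat()
for _ in range(2):
    f=s["force"]
    if np.linalg.norm(f)<2: break
    p=p+np.clip(f/np.array([10,10,35.]),-.5,.5); env.move_l(p,o,rate=20); env.hold(.2); s=show(f"adj {p}")
q=env.ik(p,o); np.save("q.npy",q); np.save("p.npy",p)
prev=[]
for v in np.arange(.5,2.0,.1):
    setq6(v,q); m=[];f=[]
    for _ in range(6):
        env.hold(.02); s=env.read_state(); m.append(s["wrist_torque"][2]); f.append(s["force"])
    print("t%.2f q6 %.2f Mz %.3f F %s z%.2f"%(s["time_s"],v,np.mean(m),np.round(np.mean(f,0),1),s["tool_pos"][2]),flush=True)
    if np.mean(m)<-.085: break
E
```

```text
open t27.17 q6 0.400 pos [432.3 -76.5 144.7] F [-0.2  0.3 -0. ] M [-0.045 -0.014 -0.053] w50.0 g0.0
regrip t27.73 q6 0.400 pos [432.2 -76.4 144.7] F [0.3 0.7 0.7] M [-0.005 -0.004 -0.046] w37.3 g30.0
t28.07 q6 0.50 Mz -0.021 F [-0.4  0.2 -0.9] z144.69
t28.43 q6 0.60 Mz 0.029 F [ 0.2  0.4 -0.8] z144.67
t28.77 q6 0.70 Mz 0.026 F [-0.2  0.4 -1.2] z144.66
t29.12 q6 0.80 Mz 0.005 F [ 0.1 -0.5 -1.3] z144.69
t29.48 q6 0.90 Mz 0.006 F [-0.2 -0.5 -1.7] z144.67
t29.82 q6 1.00 Mz -0.030 F [-0.4 -0.8 -0.9] z144.72
t30.18 q6 1.10 Mz -0.062 F [-0.5 -1.6  0.4] z144.74
t30.52 q6 1.20 Mz -0.106 F [-0.6 -1.7  2. ] z144.75
```

The stand is now seated. The torque rises from about 1.0 and the pad bears at 1.2 (about 0.2 mm past touch). I'll add 0.1 rad for margin and let go.

```bash
python3 - <<'E'
from turn import *
q=np.load("q.npy")
turn(q,[1.3],9); set_gripper(62); env.hold(.2); s=show("open")
p=s["tool_pos"].copy(); p[2]=250; env.move_l(p,rate=120)
env.hold(.3); cv2.imwrite("pics/end_w.png",viewer.camera("wrist")); show("up")
cv2.imwrite("pics/end_t.png",viewer.camera("top"))
a=cv2.imread("pics/end_w.png")[:300]; b=cv2.imread("pics/end_t.png")[100:300,150:470]
c=np.zeros((300,800,3),np.uint8); c[:,:480]=cv2.resize(a,(480,300)); c[:200,480:]=b; cv2.imwrite("pics/end.png",c)
E
```

```text
t30.84 q6 1.30 Mz -0.154 F [-1.9 -2.2  3.8] w37.8
open t31.62 q6 1.300 pos [432.3 -76.5 144.7] F [ 0.6 -0.4  0. ] M [0.016 0.066 0.027] w62.0 g0.0
up t33.00 q6 1.300 pos [432.1 -76.4 249.6] F [-0.7  1.4 -0.2] M [-0.021 -0.025  0.032] w61.8 g0.0
```

View pics/end.png

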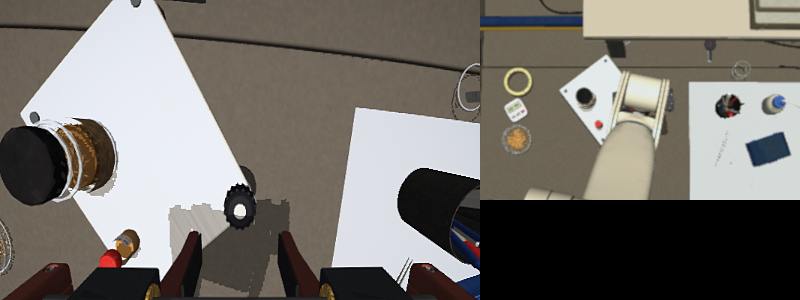

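The jar (at (60,155)) and vial (at (120,250)) stand upright on the plate. The knob at (240,207) is free of the gripper, and the visible bystanders have not moved.

```bash
python3 -c "
from station import workorder; print(workorder.sign_off())"
```

```text
the job is handed in; nothing more can be done
None
```

I screwed the foot down until the pad bears, about 0.3 mm past first touch (0.15 N m on the knob). I let go with the jar and vial still upright and handed the job in; the sign-off returned no verdict, so the result is not confirmed.

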